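# Prove the stop button of a repair bench and reset it

### The job

Before the next appliance is plugged in, check the repair bench's emergency stop: push the mushroom stop in until it latches and take the fingers off it so that it is seen to stay in by itself, then push its bar round clockwise until the head springs fully out and turns back, and only then press the flat round reset button fully in and let it come out. Nothing here needs gripping: do not pull the mushroom head up, do not turn the selector, and leave the loose things on the table where they are.

Things in the scene. Friction and masses are not known exactly. Their poses are not given: they have to be found in the camera images.
- stop_station: grey box 100 x 100 mm, 60 mm tall, fixed to the table, which carries the mushroom stop at the centre of its top, inside a low steel ring (outer diameter 82 mm, its top 68 mm above the table). Origin at the centre of its underside on the table; z up.
- stop_top (a point): centre of the top edge of the grip bar on the mushroom stop; it moves and turns with the head. The head is a black disc 64 mm in diameter (its flat top 80 mm above the table when out) with a plain metal bar on top: bar 56 mm long, 10 mm thick, 20 mm high above the disc. This point's x axis runs along the bar, y across it, z up. With the head out the bar's top is 100 mm above the table; latched in it is 94 mm.
- stop (a joint): how far the mushroom head is in, m: 0 fully out; it latches at about 0.006 once pressed to 0.0085 or more (full travel 0.0095, needs about 6 to 7 N; past that it is a hard stop). It springs back to 0.006 when let go. Negative values mean that it is pulled up above its rest (range to -0.006, about 2 N at -0.004).
- twist (a joint): turn of the mushroom head and its bar, rad, 0 at rest, growing clockwise seen from above, hard stop at 0.9; it cannot turn the other way. Latched, it lets go at about 0.3 to 0.45 and the head springs out; a spring turns it back to 0 when left alone. A push of 1 to 5 N at 20 mm from the axis turns it.
- reset_station: second grey box of the same size, 100 x 100 x 60 mm, fixed to the table, which carries a flat round push button and, beside it, a small selector knob. Origin at the centre of its underside on the table; z up.
- reset_top (a point): centre of the top face of the flat round reset button: a plain grey disc, 32 mm in diameter, standing 18 mm above the box (78 mm above the table) when out, in a dark collar 48 mm wide and 12 mm high.
- reset (a joint): how far the reset button is in, m: 0 out, 0.006 fully in (4 N); it springs back.
- selector (a joint): turn of the selector knob (30 mm wide, its axis 48 mm from the button's), rad, 0 at the start; to be left alone.
- screw_jar: closed glass jar with steel lid, 48 mm wide, 70 mm tall; loose bystander, origin at the centre of its underside
- dust_filter: grey plastic filter cup, 60 mm wide, 60 mm tall; loose bystander, origin at the centre of its underside
- driver: screwdriver lying flat, 180 mm long; loose bystander, origin at the centre of its underside
- spanner: spanner lying flat, 150 mm long; loose bystander, origin at the centre of its underside
- mug: white mug, 80 mm wide, 90 mm tall; loose bystander, origin at the centre of its underside
- motor: small steel motor, 44 mm thick, 60 mm long, lying; loose bystander, origin at the centre of its underside
- wheel: black rubber wheel lying flat, 64 mm wide, 22 mm thick; loose bystander, origin at the centre of its underside

How it is judged:
On the way, in this order (a step that is already met when the one before it is completed fails the run):
1. the mushroom stop is latched in and stays in with the fingers off (value of joint stop above 0.005 m and contact force between the fingers and stop below 0.2 N), for 0.3 s.
2. the stop is turned clockwise (value of joint twist above 0.2 rad), for 0.02 s.
3. the head is out again and turned back (value of joint stop between -0.0015 and 0.0015 m and value of joint twist below 0.1 rad), for 0.1 s.
4. the reset button is pressed in (value of joint reset above 0.0048 m), for 0.05 s.
At the end, for the whole second after the job is handed in: mushroom head fully out (within 1.5 mm) and turned back (within 0.1 rad), reset button out again (within 1 mm), selector not turned (under 0.2 rad), robot clear (all of step 3 and value of joint reset below 0.001 m and value of joint selector below 0.2 rad); the robot touches nothing.
It fails at once if the mushroom head is pulled up more than 4 mm above its rest (value of joint stop below -0.004 m).
It fails at once if the reset button is pressed while the stop is still in (value of joint reset above 0.003 m and value of joint stop above 0.004 m).
It fails at once if the selector is turned by more than 0.2 rad (value of joint selector above 0.2 rad).
It fails at once if a loose bystander is moved or lifted by more than 30 mm (distance of any of screw_jar, dust_filter, driver, spanner, mug, motor, wheel from where it was at the start of the episode above 0.03 m).
It also fails if it takes over 48 s, if anything falls off the work surface, if the arm or the gripper's body presses on something with over 40 N, if the wrist force passes 120 N, or if a joint passes its speed limit or range.

### The arm

A 6-joint arm with a two-finger parallel gripper is mounted at the origin on the work surface. World frame = base frame: x ahead of the robot, y to its left, z up, the work surface at z = 0. Lengths are in m, angles in rad, forces in N, time in s.
With the tool pointing down it reaches from about 0.25 to 0.85 m from the base axis. Payload 12.5 kg.
Tool frame: the origin (TCP) lies midway between the tips of the shut fingers; the grasp point (between the pads) lies 19 mm behind it; y points along the fingers, z is the direction in which the jaws open and shut, and the axes are right-handed (so a half turn about y gives the same grasp; the last joint's range is limited). The gripper opens to 93 mm and grips with 3 to 60 N. Pads are 15 mm wide; open, the fingers measure 128 mm over their backs; the gripper's body (75 mm by 188 mm) begins 65 mm behind the grasp point.
Start: joints at [-0.085, 0.351, 1.652, -0, 1.139, -0.085], TCP at [0.55, 0, 0.18] pointing down, gripper open.
Joint ranges: [-2.75, 2.75], [-0.79, 2.1], [0.01, 2.65], [-1.57, 4.71], [0.07, 3.14], [-2.87, 2.87]. Speed limits (rad/s): [2.22, 2.22, 2.79, 3.14, 3.14, 3.14].

### API

Orientations are given as a unit quaternion [x, y, z, w].
In Python, from bench import move_ptp, move_straight, set_joints, gripper_to, hold, solve_ik, get_state, read_camera, IKError, sign_off, cut_out gives the robot as it stands. Calls block until the motion is done:
- move_ptp(position, orientation): joint-space move of the TCP to a pose.
- move_straight(position, speed=0.15, attitude=None): straight line of the TCP; attitude=None keeps the orientation; speed is the mean speed in m/s.
- set_joints(angles): joint-space move.
- gripper_to(opening, strength=None): finger opening in m; strength is the grip in N (None keeps the last); returns when the fingers have stopped.
- hold(seconds).
- solve_ik(position, orientation): joint angles nearest the present ones, or None.
- get_state(): the state.
- read_camera(name): name is "scene" or "side" or "wrist"; returns a dict with "color" (400x640x3 uint8, red, green, blue), "z_map" (400x640 float32, m along the optical axis (not along the pixel's ray), 0 where there is no reading), "intrinsics" (3x3 intrinsics, pixels), "T" (4x4, takes a point from camera to world coordinates). Camera axes: x right, y up, looking along -z (the intrinsics and any distortion apply to the point x, -y, -z); pixel columns grow to the right and rows downward; lengths in m; the calibration is good to about 2 mm. A picture is of the moment at which its call begins.
A pose or a line that the arm cannot do raises IKError and nothing moves.
- sign_off(): hands the job in, once; it reports no verdict.
Trained networks look in a picture, given as the dict that the camera call returned (one of the last four; its "shot" number tells which), for a name from the list of things; names that differ only in an ending like _2 or _b are one class to them, and where a whole thing is asked for, a point or a joint stands for the part that bears it (a point fixed in the world has none). Each returns a list of dicts, best first, with "score" (0 to 1); they miss things now and then, are a little off and sometimes report something else, mostly with a low value. They report only what shows in the picture. A call takes as long as a camera call.
- cut_out(picture, query): "region" (400x640 bool, what is visible of it) and "box" ([left, top, right, bottom] in pixels, round what is visible of it).
The state is a dict: "clock": time; "joint_positions": joint angles; "qd": joint speeds; "joint_efforts": joint torques, N m; "position": TCP position; "eef_rot": TCP orientation; "wrist_force": force on the tool from outside, world axes, zero at the start; "torque": the same for the moment, N m; "grip_width": finger opening in m.
Only numpy, scipy, OpenCV 4.12 (cv2) and the standard library are available. Lean on these libraries where they do the work, as an engineer would, in place of code of your own. Each camera call takes 0.05 s, during which the arm holds its last target.

## Working session

There is one attempt and no reset: what is moved stays moved. The work goes in short steps, each a Python script; the robot and the scene stay as the last script left them, time stands still between calls to the robot, and variables do not carry over. Pictures are saved under pics/ and viewed, and the job is handed in when it is done.

```bash
ls; mkdir -p pics; python3 - <<'E'
from bench import *
import cv2,numpy as np,pickle
for n in ["scene","side","wrist"]:
    p=read_camera(n); cv2.imwrite(f"pics/{n}0.png",p["color"][:,:,::-1]); pickle.dump(p,open(f"{n}0.pkl","wb"))
    print(n,p["intrinsics"].tolist(),np.round(p["T"],3).tolist())
    for q in ["stop_station","reset_station","stop_top","reset_top","selector"]:
        for r in cut_out(p,q)[:2]:
            m=r["region"]&(p["z_map"]>0); v,u=np.nonzero(m)
            if len(v)==0: continue
            z=p["z_map"][v,u]; K=p["intrinsics"]
            P=np.c_[(u-K[0,2])/K[0,0]*z,-(v-K[1,2])/K[1,1]*z,-z,np.ones(len(z))]@p["T"].T
            print(q,round(r["score"],2),r["box"],len(v),np.round(np.median(P[:,:3],0),3),np.round(np.percentile(P[:,:3],[2,98],axis=0),3).tolist())
print(get_state())
E
```

```text
pics
scene [[473.52589029799833, 0.0, 322.2852077805911], [0.0, 473.52589029799833, 201.29337085756558], [0.0, 0.0, 1.0]] [[0.449, -0.643, 0.621, 1.28], [0.893, 0.314, -0.321, -0.417], [0.011, 0.699, 0.715, 0.952], [0.0, 0.0, 0.0, 1.0]]
stop_station 0.68 [367.1, 156.4, 417.7, 201.5] 1530 [0.517 0.188 0.06 ] [[0.456, 0.15, 0.008], [0.554, 0.256, 0.101]]
stop_station 0.56 [387.5, 243.3, 413.3, 266.0] 503 [0.728 0.085 0.022] [[0.695, 0.06, 0.002], [0.752, 0.116, 0.027]]
reset_station 0.96 [247.7, 222.7, 289.3, 274.1] 1926 [ 0.588 -0.195  0.06 ] [[0.517, -0.245, 0.005], [0.626, -0.137, 0.103]]
stop_top 0.78 [381.8, 155.9, 403.9, 176.5] 325 [0.5   0.2   0.082] [[0.468, 0.177, 0.072], [0.523, 0.236, 0.103]]
reset_top 0.38 [330.3, 246.3, 356.3, 282.7] 765 [ 0.705 -0.059  0.058] [[0.664, -0.082, 0.001], [0.724, -0.024, 0.064]]
selector 0.71 [250.4, 224.4, 266.6, 241.7] 174 [ 0.557 -0.212  0.08 ] [[0.518, -0.224, 0.062], [0.566, -0.194, 0.107]]
side [[422.7506394687887, 0.0, 314.7573197965958], [0.0, 422.7506394687887, 200.1610918390826], [0.0, 0.0, 1.0]] [[-0.897, 0.268, -0.353, 0.055], [-0.
[... 1365 characters left out ...]
 -0.197, 0.104]]
{'clock': 0.9, 'joint_positions': array([-8.45821050e-02,  3.50682780e-01,  1.65180105e+00,  1.93854624e-05,
        1.13908903e+00, -8.45987340e-02]), 'qd': array([ 0.00126062,  0.00020482, -0.00110799,  0.00172283, -0.00066069,
        0.00104647]), 'joint_efforts': array([ 7.30682968e-04, -4.97240889e+01, -2.85484833e+01,  7.00405380e-02,
        2.21084832e-02,  6.53242068e-05]), 'position': array([5.49990197e-01, 4.18370338e-05, 1.79941597e-01]), 'eef_rot': array([-0.49999286,  0.49999654, -0.49999921,  0.5000114 ]), 'wrist_force': array([ 0.2720498 ,  0.6335948 , -0.17518088]), 'torque': array([ 0.02911208, -0.01808819,  0.03352041]), 'grip_width': 0.09278457085977264}
```

```bash
python3 - <<'E'
import cv2
a=cv2.imread("pics/scene0.png")
cv2.imwrite("pics/crop1.png",cv2.resize(a[120:300,220:460],None,fx=3.2,fy=3.2,interpolation=cv2.INTER_CUBIC)[:600])
a=cv2.imread("pics/side0.png")
cv2.imwrite("pics/crop2.png",cv2.resize(a[140:300,240:440],None,fx=3.7,fy=3.7,interpolation=cv2.INTER_CUBIC))
E
```

```text
(no output)
```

View pics/crop1.png

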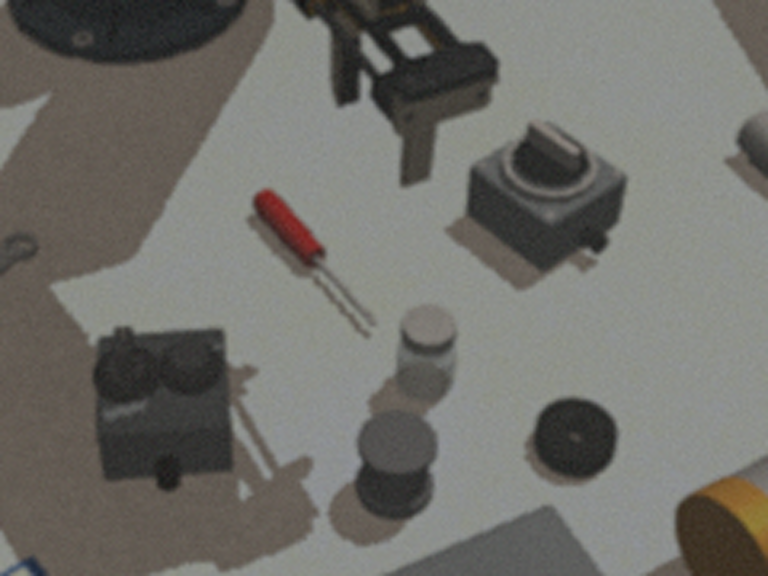

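View pics/crop2.png

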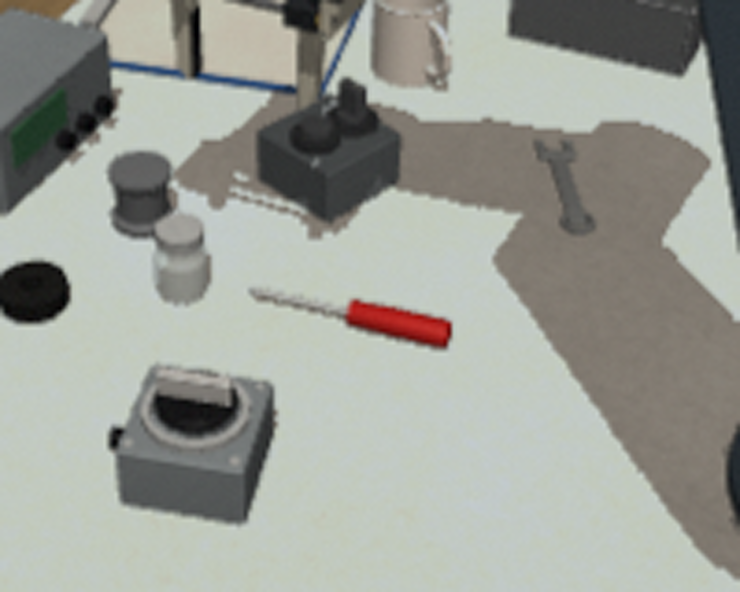

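View pics/wrist0.png

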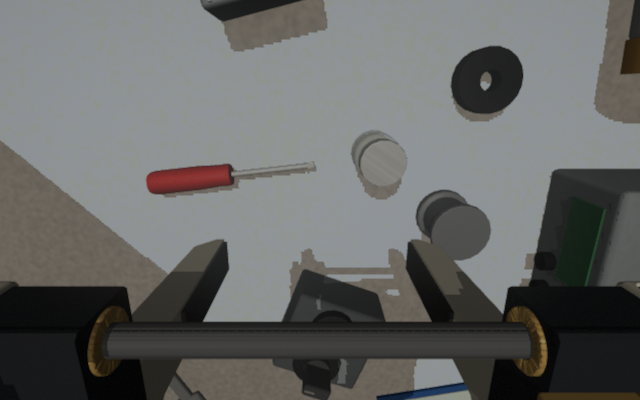

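The scene view shows the stop station (top right, near x≈390, y≈170 px in full-frame) with its bar, and the reset station in shadow (268,245 px) with selector and button. The networks' stop_top and stop-station points agree at about (0.50, 0.20). I'll take close wrist views next.

```bash
cat > h.py <<'E'
from bench import *
import cv2,numpy as np
def pts(p,m):
    m=m&(p["z_map"]>0); v,u=np.nonzero(m); z=p["z_map"][v,u]; K=p["intrinsics"]
    return (np.c_[(u-K[0,2])/K[0,0]*z,-(v-K[1,2])/K[1,1]*z,-z,np.ones(len(z))]@p["T"].T)[:,:3],u,v
def rect(P,h):
    Q=P[(P[:,2]>h[0])&(P[:,2]<h[1])]
    if len(Q)<5: return None
    (c,s,a)=cv2.minAreaRect((Q[:,:2]*1000).astype(np.float32))
    return len(Q),np.round(c,1),np.round(s,1),round(a,1),np.round(Q.mean(0)*1000,1)
E
python3 - <<'E'
from h import *
import pickle
q=[-.5,.5,-.5,.5]
gripper_to(0.093)
for n,pos,c in [("r",[0.563,-0.19,0.28],(.563,-.18)),("s",[0.497,0.205,0.28],(.497,.205))]:
    move_ptp(pos,q); hold(0.3)
    p=read_camera("wrist"); cv2.imwrite(f"pics/w_{n}.png",p["color"][:,:,::-1]); pickle.dump(p,open(f"w_{n}.pkl","wb"))
    for k in (["stop_top","stop_station"] if n=="s" else ["reset_top","selector","reset_station"]):
        for r in cut_out(p,k)[:2]:
            P,_,_=pts(p,r["region"]); print(k,r["score"],r["box"],np.median(P,0),rect(P,(0.0,.12)))
    P,_,_=pts(p,np.ones((400,640),bool))
    P=P[np.hypot(*(P[:,:2]-c).T)<.075]
    for h in [(.055,.065),(.065,.071),(.069,.075),(.075,.083),(.092,.103)]: print(h,rect(P,h))
print(get_state()["clock"])
E
```

```text
reset_top 0.82 [307.8, 129.9, 333.3, 159.7] [ 0.56602325 -0.1651152   0.08074207] (592, array([ 566. , -165.5]), array([30.1, 29.7]), 2.2, array([ 566.2, -165.3,   80.5]))
selector 0.89 [292.9, 166.5, 319.2, 197.7] [ 0.55038045 -0.20679946  0.09942943] (577, array([ 549.9, -213. ]), array([31.9, 32.6]), 69.9, array([ 550.2, -207.3,   90.3]))
selector 0.47 [393.2, 13.4, 459.8, 73.8] [ 0.68893321 -0.05686522  0.05858433] (2955, array([699.1, -57.5]), array([64.5, 70.3]), 50.6, array([689.7, -56.6,  50.9]))
reset_station 0.58 [264.3, 104.1, 367.4, 210.9] [ 0.56262333 -0.18518526  0.05957857] (6797, array([ 571. , -192.9]), array([102.2, 119.5]), 69.3, array([ 563.7, -184.6,   64. ]))
(0.055, 0.065) (4340, array([ 561.6, -189.7]), array([102.8,  99.7]), 69.1, array([ 563.4, -186.5,   59.4]))
(0.065, 0.071) (768, array([ 557.9, -190. ]), array([97.5, 50.9]), 67.5, array([ 557.5, -186.4,   68. ]))
(0.069, 0.075) (797, array([ 564.1, -177.9]), array([70.4, 47.3]), 80.3, array([ 564.2, -170.9,   71.1]))
(0.075, 0.083) (628, array([ 560.8, -182.1]), array([64.8, 31.3]), 71.1, array([ 565.2, -
[... 435 characters left out ...]
,  26.1,  51.2]))
stop_station 0.57 [263.3, 106.3, 367.6, 202.3] [0.49325431 0.21366442 0.06041642] (6856, array([498.4, 199. ]), array([129., 118.]), 11.8, array([493. , 211.1,  66.1]))
(0.055, 0.065) (3204, array([491.5, 205.3]), array([ 99.8, 100. ]), 13.6, array([491.8, 211.8,  58.8]))
(0.065, 0.071) (1022, array([491.3, 205.5]), array([80.9, 81.7]), 0.4, array([491.5, 206.5,  66.9]))
(0.069, 0.075) (57, array([489.7, 203.9]), array([67.6, 62.9]), 40.2, array([493.9, 215.8,  74. ]))
(0.075, 0.083) (1637, array([491.4, 205.4]), array([62.1, 62.3]), 7.2, array([491.7, 207.8,  78.5]))
(0.092, 0.103) (475, array([491.6, 205.5]), array([55.7, 10.4]), 13.6, array([491.6, 206.1,  98.5]))
4.4167
```

View pics/w_s.png

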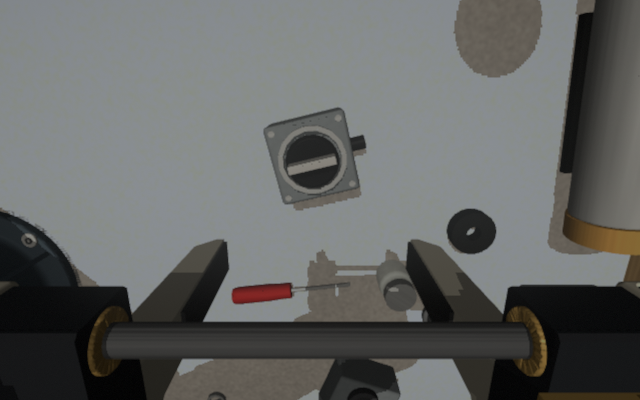

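View pics/w_r.png

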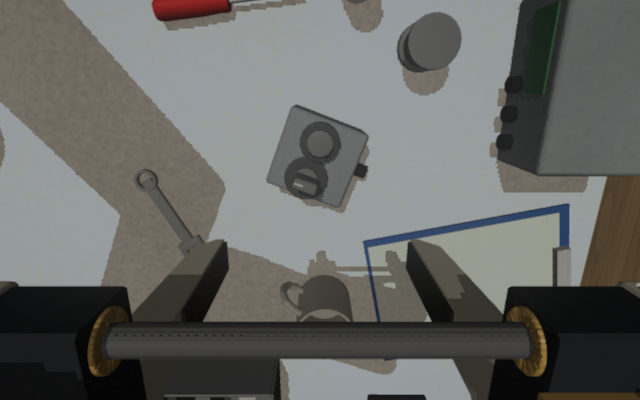

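The bar lies at +13.6° (left end lower at (290,170) px, right end upper at (337,157) px), matching the fitted 56×10 mm rectangle. The button at (320,143) and the selector at (305,180) also match: 49 mm apart. Next I check for tall obstacles, then press.

```bash
python3 - <<'E'
from h import *
from scipy.spatial.transform import Rotation as R
import pickle
for f in ["scene0","side0"]:
    p=pickle.load(open(f+".pkl","rb")); P,_,_=pts(p,np.ones((400,640),bool))
    for c in [(.4915,.2055),(.566,-.165)]:
        Q=P[(P[:,2]>.11)&(P[:,2]<.5)&(np.hypot(*(P[:,:2]-c).T)<.2)]; print(f,c,len(Q),np.round(Q[::max(1,len(Q)//8)],2).tolist())
q0=R.from_quat([-.5,.5,-.5,.5]); print(q0.as_matrix().round(2))
gripper_to(0.0,20)
for psi in (-76.4,103.6):
    q=(R.from_euler('z',psi,degrees=True)*q0).as_quat(); print(psi,solve_ik([.4915,.2055,.13],q))
print(get_state()["wrist_force"],get_state()["grip_width"])
E
```

```text
scene0 (0.4915, 0.2055) 272 [[0.45, 0.04, 0.5], [0.6, 0.05, 0.5], [0.6, 0.05, 0.49], [0.6, 0.05, 0.48], [0.6, 0.05, 0.47], [0.59, 0.05, 0.47], [0.57, 0.03, 0.44], [0.57, 0.02, 0.36]]
scene0 (0.566, -0.165) 4288 [[0.44, -0.05, 0.5], [0.59, -0.05, 0.49], [0.59, 0.0, 0.45], [0.59, 0.01, 0.43], [0.49, -0.02, 0.34], [0.5, -0.04, 0.32], [0.62, 0.02, 0.35], [0.62, -0.03, 0.33]]
side0 (0.4915, 0.2055) 2027 [[0.6, 0.06, 0.5], [0.46, 0.07, 0.5], [0.52, 0.07, 0.47], [0.57, 0.04, 0.43], [0.52, 0.02, 0.4], [0.51, 0.02, 0.37], [0.47, 0.01, 0.35], [0.5, 0.04, 0.33], [0.49, 0.01, 0.22]]
side0 (0.566, -0.165) 1586 [[0.51, -0.0, 0.45], [0.51, -0.03, 0.39], [0.64, -0.01, 0.34], [0.61, 0.0, 0.34], [0.54, 0.03, 0.35], [0.51, 0.01, 0.34], [0.46, -0.0, 0.33], [0.6, 0.01, 0.25], [0.5, 0.01, 0.22]]
[[ 0.  0.  1.]
 [-1.  0.  0.]
 [ 0. -1.  0.]]
-76.4 [ 3.08621198e-01  3.78434100e-01  1.74729673e+00 -4.44089210e-16
  1.01586183e+00  1.64205275e+00]
103.6 [ 3.08621198e-01  3.78434100e-01  1.74729673e+00 -4.44089210e-16
  1.01586183e+00 -1.49953991e+00]
[-0.2416896   0.75089759  0.12246037] 0.0005341748696495091
```

```bash
cat >> h.py <<'E'
from scipy.spatial.transform import Rotation as R
q0=R.from_quat([-.5,.5,-.5,.5])
def Q(psi): return (R.from_euler('z',psi,degrees=True)*q0).as_quat()
C=np.array([.4915,.2055])
E
python3 - <<'E'
from h import *
q=Q(-76.4)
move_ptp([*C,.14],q); hold(.3)
b=get_state()["wrist_force"]; print("bias",b)
move_straight([*C,.105],.08)
z=.1
while z>.0875:
    move_straight([*C,z],.03); hold(.1); f=get_state()["wrist_force"]-b
    print(round(z,4),f.round(1), get_state()["position"].round(4))
    if abs(f[2])>13: break
    z-=.001 if z>.094 else .0005
move_straight([*C,.12],.1); hold(.4)
p=read_camera("side"); cv2.imwrite("pics/side_p.png",cv2.resize(p["color"][200:320,220:380,::-1],None,fx=4,fy=4))
for n in ("scene","side"):
    p=read_camera(n); P,_,_=pts(p,np.ones((400,640),bool)); P=P[(np.hypot(*(P[:,:2]-C).T)<.029)]
    print(n,rect(P,(.089,.104)),rect(P,(.069,.084)))
print(get_state()["clock"])
E
```

```text
bias [-0.8268073  -0.58917195  0.3149419 ]
0.1 [1.1 0.7 0.1] [0.4916 0.2055 0.1002]
0.099 [ 0.4  0.8 -0.8] [0.4915 0.2055 0.099 ]
0.098 [ 0.7  0.6 -0.7] [0.4915 0.2055 0.098 ]
0.097 [ 1.3  1.5 -0.7] [0.4915 0.2055 0.097 ]
0.096 [-0.1  0.6 -0.7] [0.4915 0.2055 0.096 ]
0.095 [ 0.3  0.3 -0. ] [0.4915 0.2055 0.095 ]
0.094 [ 0.4  0.7 -0.1] [0.4915 0.2055 0.094 ]
0.0935 [ 1.3  0.1 -0.8] [0.4915 0.2055 0.0935]
0.093 [ 1.   0.3 -0.4] [0.4915 0.2055 0.093 ]
0.0925 [ 0.8  1.  -1.1] [0.4915 0.2055 0.0925]
0.092 [ 0.7  0.  -0.7] [0.4915 0.2055 0.092 ]
0.0915 [-0.3 -0.2 -0.3] [0.4915 0.2055 0.0915]
0.091 [0.7 1.2 0.2] [0.4915 0.2055 0.091 ]
0.0905 [ 1.4 -0.5 -0.3] [0.4915 0.2055 0.0905]
0.09 [1.  0.2 0. ] [0.4915 0.2055 0.09  ]
0.0895 [ 1.2  0.8 -0.6] [0.4915 0.2055 0.0895]
0.089 [0.7 0.8 0.2] [0.4915 0.2055 0.089 ]
0.0885 [0.3 0.7 0.2] [0.4915 0.2055 0.0885]
0.088 [ 0.4  0.3 -0.2] [0.4915 0.2055 0.088 ]
scene (99, array([492.2, 205.4]), array([56.6, 15.1]), 15.3, array([494.5, 204.6,  97.7])) (131, array([494.4, 203.6]), array([55.8, 49. ]), 72.4, array([495.4, 195.2,  80.3]))
side (100, array([490.5, 209. ]), array([55.4, 14. ]), 13.1, array([489.8, 210.3,  96.1])) (117, array([487.7, 207.8]), array([55.2, 46.5]), 72.5, array([487.9, 217.2,  79.3]))
15.7
```

View pics/side_p.png

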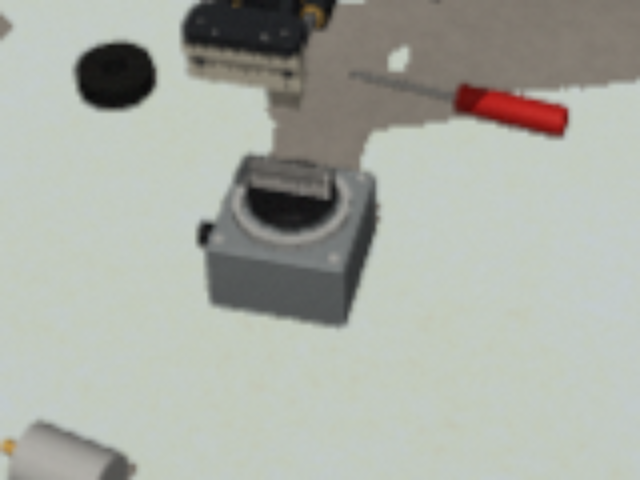

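No contact force registered, and the picture shows the fingertips (crop 285,95) well away from the bar (290,180). So the TCP isn't where I assumed, and I need to locate the actual fingertips.

```bash
python3 - <<'E'
from h import *
s=get_state(); print(s["position"],s["eef_rot"],s["grip_width"],s["joint_positions"].round(3))
print(R.from_quat(s["eef_rot"]).as_matrix().round(2))
for n in ("side","scene"):
    p=read_camera(n); cv2.imwrite(f"pics/{n}_d.png",p["color"][:,:,::-1])
    K=p["intrinsics"]; Ti=np.linalg.inv(p["T"])
    for X in ([*C,.12],[*C,.1],s["position"]):
        c=Ti@np.r_[X,1]; print(n,X,K[0,2]+K[0,0]*c[0]/-c[2],K[1,2]+K[1,1]*-c[1]/-c[2])
    P,u,v=pts(p,np.ones((400,640),bool)); m=(P[:,2]>.107)&(np.hypot(*(P[:,:2]-C).T)<.12)&(P[:,2]<.25)
    A=P[m]; 
    for h in (.11,.13,.15,.17,.2): 
        B=A[(A[:,2]>h)&(A[:,2]<h+.02)]; print(h,len(B),(B.min(0).round(3),B.max(0).round(3)) if len(B) else "")
E
```

```text
[0.49147344 0.20548229 0.11992315] [ 0.08377179 -0.70212018  0.70214431 -0.08368331] 0.00043113814482374145 [ 0.309  0.392  1.756 -0.     0.994  1.642]
[[-0.97 -0.    0.24]
 [-0.24 -0.   -0.97]
 [ 0.   -1.    0.  ]]
side [np.float64(0.4915), np.float64(0.2055), 0.12] 291.84496104458856 235.20295902834368
side [np.float64(0.4915), np.float64(0.2055), 0.1] 292.0933214980099 240.60653961921804
side [0.49147344 0.20548229 0.11992315] 291.85760067841795 235.222911294658
0.11 0 
0.13 0 
0.15 13 (array([0.48 , 0.196, 0.156]), array([0.498, 0.222, 0.17 ]))
0.17 19 (array([0.479, 0.216, 0.171]), array([0.494, 0.225, 0.18 ]))
0.2 0 
scene [np.float64(0.4915), np.float64(0.2055), 0.12] 393.18934971925484 156.65000724826484
scene [np.float64(0.4915), np.float64(0.2055), 0.1] 392.32454027169257 162.23698643458656
scene [0.49147344 0.20548229 0.11992315] 393.17516143071884 156.66784584713042
0.11 0 
0.13 0 
0.15 17 (array([0.492, 0.192, 0.16 ]), array([0.505, 0.219, 0.17 ]))
0.17 72 (array([0.486, 0.187, 0.17 ]), array([0.507, 0.222, 0.19 ]))
0.2 71 (array([0.488, 0.187, 0.2  ]), array([0.508, 0.224, 0.22 ]))
```

View pics/side_d.png

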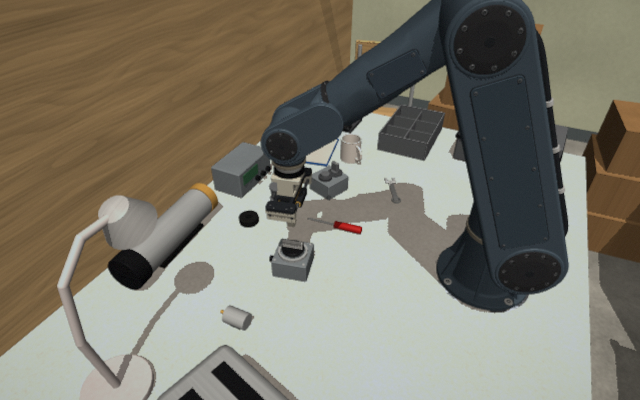

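View pics/scene_d.png

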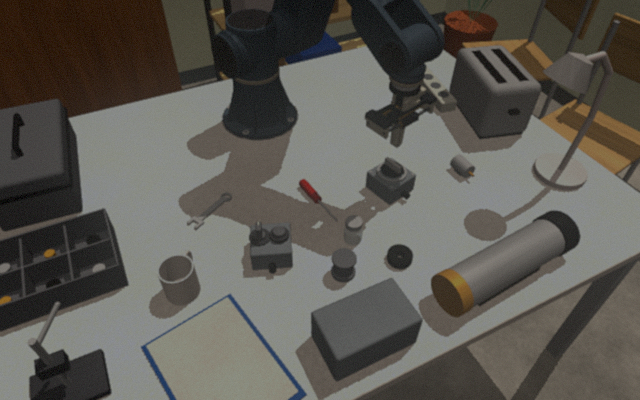

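```bash
python3 - <<'E'
from h import *
import pickle
for n in ("side0","scene0"):
    p=pickle.load(open(n+".pkl","rb"));P,u,v=pts(p,np.ones((400,640),bool))
    m=(P[:,2]>.107)&(np.hypot(P[:,0]-.55,P[:,1])<.09)&(P[:,2]<.4)
    A=P[m]; print(n,np.percentile(A[:,2],[0,1,3,10]), A[np.argsort(A[:,2])[:6]].round(3).tolist())
E
python3 - <<'E'
import cv2
a=cv2.imread('pics/scene_d.png')
cv2.imwrite('pics/sc.png',cv2.resize(a[60:220,330:480],None,fx=3.7,fy=3.7,interpolation=cv2.INTER_CUBIC))
E
```

```text
side0 [0.21759159 0.22501738 0.23396548 0.26413645] [[0.601, 0.01, 0.218], [0.596, 0.014, 0.221], [0.596, 0.001, 0.221], [0.499, 0.015, 0.221], [0.496, 0.014, 0.222], [0.603, 0.013, 0.222]]
scene0 [0.21723353 0.2253506  0.2331759  0.25654805] [[0.502, 0.004, 0.217], [0.503, -0.007, 0.219], [0.503, 0.009, 0.219], [0.503, -0.002, 0.22], [0.501, -0.006, 0.22], [0.505, 0.0, 0.221]]
```

View pics/sc.png

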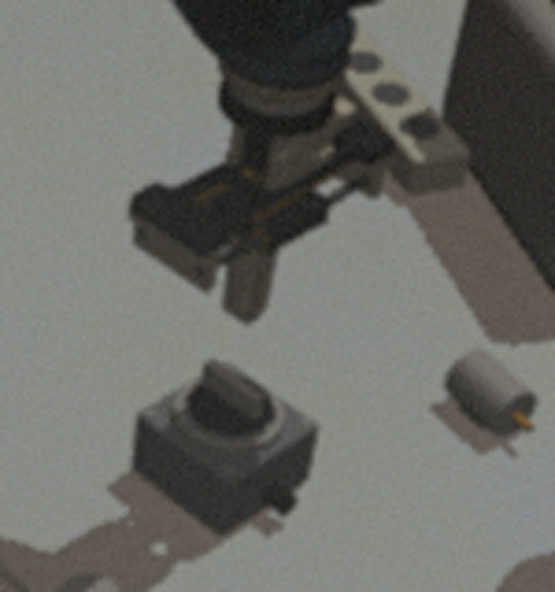

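Both views agree: the real tips sit ~37 mm above the reported TCP, both when open at the start and now when shut, while x/y match. I'll correct for that and guard the descent by force. First I check how close the toaster is to the gripper body.

```bash
python3 - <<'E'
from h import *
import pickle
for n in ("side0","scene0"):
    p=pickle.load(open(n+".pkl","rb"));P,u,v=pts(p,np.ones((400,640),bool))
    m=(P[:,2]>.105)&(P[:,2]<.3)&(P[:,1]>.12)&(P[:,0]<.75)&(P[:,0]>.2)
    A=P[m]; print(n,len(A),A.min(0),A.max(0)); d=np.hypot(*(A[:,:2]-C).T); print(A[np.argsort(d)[:5]].round(3).tolist())
p=pickle.load(open("scene0.pkl","rb"));P,u,v=pts(p,np.ones((400,640),bool))
m=(P[:,2]>.105)&(P[:,2]<.3)&(P[:,1]<-.07)&(np.hypot(P[:,0]-.566,P[:,1]+.165)<.22); A=P[m]
print(len(A), A.min(0) if len(A) else '',A.max(0) if len(A) else '')
E
python3 - <<'E'
from h import *
move_straight([*C,.071],.12); hold(.15)
b=get_state()["wrist_force"]; print("bias",b.round(2))
z=.067
while z>.045:
    move_straight([*C,z],.04); f=np.mean([get_state()["wrist_force"] for _ in range(1)],0)-b
    print(round(z,4),f.round(1))
    if abs(f[2])>12: break
    z-=.001
hold(.1); print((get_state()["wrist_force"]-b).round(1),get_state()["position"].round(4))
p=read_camera("side"); cv2.imwrite("pics/side_p2.png",cv2.resize(p["color"][180:320,220:380,::-1],None,fx=4,fy=4))
print(get_state()["clock"])
E
```

```text
side0 4664 [0.26454753 0.58833353 0.10509674] [0.66312203 0.73398234 0.29974851]
[[0.41, 0.588, 0.165], [0.407, 0.59, 0.166], [0.424, 0.594, 0.176], [0.421, 0.593, 0.178], [0.425, 0.595, 0.177]]
scene0 4649 [0.20010652 0.58166246 0.10515673] [0.67266448 1.54005176 0.29956512]
[[0.431, 0.582, 0.156], [0.426, 0.582, 0.156], [0.426, 0.583, 0.106], [0.433, 0.585, 0.131], [0.426, 0.584, 0.162]]
17 [ 0.53948771 -0.21752012  0.1050473 ] [ 0.5629256  -0.20389577  0.11020785]
bias [0.43 0.61 0.65]
0.067 [-0.4 -1.1 -0.3]
0.066 [-0.1 -0.4 -0.2]
0.065 [ 0.2 -0.  -0.8]
0.064 [-0.4  0.2 -0.1]
0.063 [-0.3 -0.3 -0.3]
0.062 [-0.3 -1.  -1. ]
0.061 [-0.3 -0.9 -0. ]
0.06 [ 0.7 -0.3  0.5]
0.059 [0.4 0.4 1.4]
0.058 [0.5 0.2 1.8]
0.057 [0.3 0.7 2.1]
0.056 [ 0.5 -0.3  1.8]
0.055 [-0.2 -0.5  1.8]
0.054 [0.1 0.3 4.1]
0.053 [ 0.4 -0.7  4.6]
0.052 [-0.5  0.5  4.9]
0.051 [-3.4 -1.2 13.2]
[-3.7 -1.1 14.5] [0.4918 0.2056 0.0519]
20.9083
```

View pics/side_p2.png

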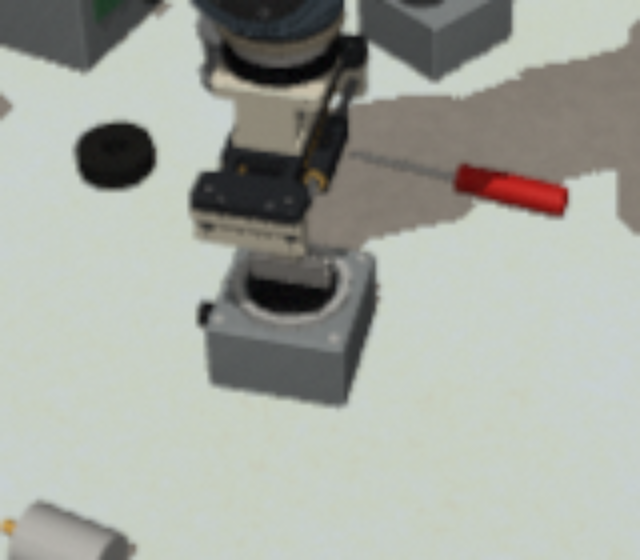

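The press reached the hard stop (rise to 14.5 N at reported z 0.0519, i.e. tip 0.0905 m, giving a 38.6 mm offset). Now I lift off and check the latch.

```bash
python3 - <<'E'
from h import *
a=np.radians(13.6); ex=np.array([np.cos(a),np.sin(a)]); ey=np.array([-ex[1],ex[0]])
move_straight([*C,.075],.12)
S=C+ex*.025+ey*.034
move_straight([*S,.075],.12); hold(.3)
for n in ("scene","side"):
    p=read_camera(n); P,_,_=pts(p,np.ones((400,640),bool)); P=P[(np.hypot(*(P[:,:2]-C).T)<.029)]
    print(n,rect(P,(.085,.104)),rect(P,(.065,.082)))
cv2.imwrite("pics/side_p3.png",cv2.resize(p["color"][180:320,220:380,::-1],None,fx=4,fy=4))
print(get_state()["clock"])
E
```

```text
scene (85, array([492.8, 205.7]), array([55.1, 17. ]), 8.5, array([494. , 204.8,  92.7])) (145, array([493.1, 205.8]), array([56. , 52.1]), 85.2, array([495.7, 196.9,  75.4]))
side (81, array([488.5, 209. ]), array([52.7, 15.5]), 16.6, array([488. , 209.4,  90.9])) (141, array([487.5, 208.3]), array([51.8, 48. ]), 72.5, array([487.1, 216.6,  74.4]))
22.1583
```

View pics/side_p3.png

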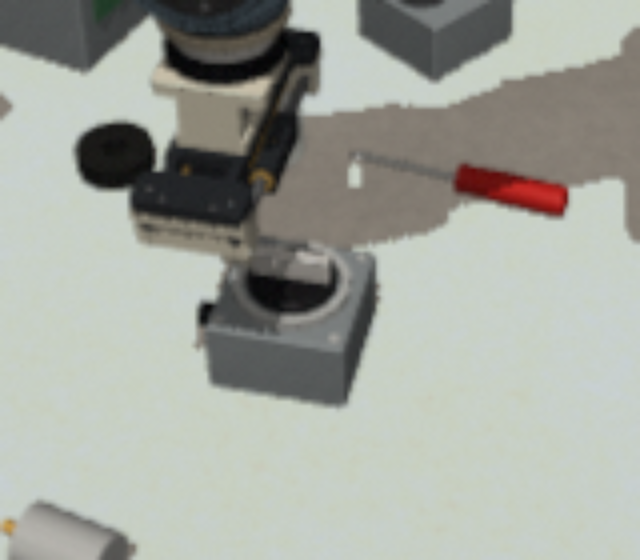

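The head is latched: the bar and disc are 5 mm lower in both views with the fingers clear. Now I push the bar clockwise.

```bash
python3 - <<'E'
from h import *
a=np.radians(13.6); ex=np.array([np.cos(a),np.sin(a)]); ey=np.array([-ex[1],ex[0]])
g=lambda d:[*(C+ex*.025+ey*d),.0465]
move_straight(g(.034),.1); hold(.15); b=get_state()["wrist_force"]; print(b.round(1))
d=.028; con=None
while d>.004:
    move_straight(g(d),.05); s=get_state(); f=s["wrist_force"]-b
    fy=f[:2]@ey; print(round(d,4),round(fy,1),round(f[:2]@ex,1),round(f[2],1))
    if np.linalg.norm(f)>20: break
    d-=.002
    if d<.0135: break
p=read_camera("side"); cv2.imwrite("pics/side_p4.png",cv2.resize(p["color"][180:320,220:380,::-1],None,fx=4,fy=4))
p=read_camera("scene"); cv2.imwrite("pics/scene_p4.png",cv2.resize(p["color"][100:220,320:480,::-1],None,fx=4,fy=4))
P,_,_=pts(p,np.ones((400,640),bool)); P=P[(np.hypot(*(P[:,:2]-C).T)<.029)]
print(rect(P,(.085,.104)),rect(P,(.065,.084)))
print(get_state()["clock"])
E
```

```text
[ 0.4 -0.7  0.6]
0.028 1.0 0.1 -1.2
0.026 1.3 -0.3 -1.0
0.024 0.2 0.3 -0.7
0.022 1.0 -0.4 -0.5
0.02 -0.6 0.8 0.0
0.018 0.7 0.2 -0.5
0.016 1.7 0.3 0.9
0.014 0.9 1.3 0.3
(56, array([494.1, 204.4]), array([50.1, 13.3]), 4.5, array([501.7, 204.2,  93.1])) (144, array([494.6, 202.9]), array([55.2, 49.8]), 60.2, array([494.2, 196.3,  75.2]))
24.8583
```

View pics/side_p4.png

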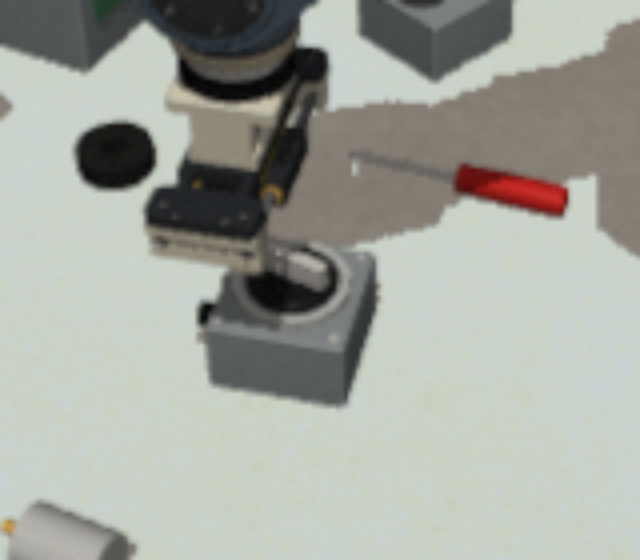

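View pics/scene_p4.png

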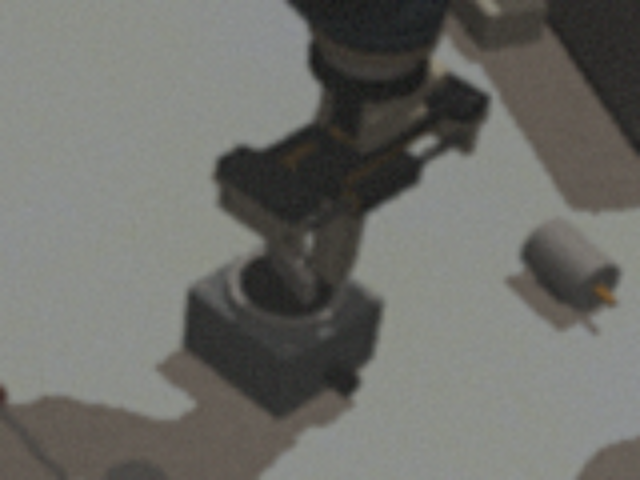

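The bar has started to turn (fit 13.6° → about 4.5°) and contact came at d≈17 mm. I keep pushing.

```bash
python3 - <<'E'
from h import *
a=np.radians(13.6); ex=np.array([np.cos(a),np.sin(a)]); ey=np.array([-ex[1],ex[0]])
g=lambda d:[*(C+ex*.025+ey*d),.0465]
b=np.array([.4,-.7,.6])
for d in (.012,.010,.008,.006,.0045):
    move_straight(g(d),.04); s=get_state(); f=s["wrist_force"]-b
    print(d,round(f[:2]@ey,1),round(f[:2]@ex,1),round(f[2],1))
    p=read_camera("scene")
    P,_,_=pts(p,np.ones((400,640),bool)); P=P[(np.hypot(*(P[:,:2]-C).T)<.03)]
    print(rect(P,(.0865,.104)),rect(P,(.065,.084)))
    if np.linalg.norm(f)>25: break
p=read_camera("side"); cv2.imwrite("pics/side_p5.png",cv2.resize(p["color"][180:320,220:380,::-1],None,fx=4,fy=4))
print(get_state()["clock"])
E
```

```text
0.012 1.7 0.7 2.3
(52, array([500.2, 201.7]), array([42.5, 13.5]), 7.1, array([509.2, 203. ,  94.7])) (167, array([492.8, 201.6]), array([51.6, 54. ]), 81.8, array([495.6, 196.2,  75.7]))
0.01 2.0 -0.6 2.9
(43, array([503.6, 202.3]), array([14.9, 34.9]), 86.9, array([509.6, 201.7,  94.5])) (169, array([492.5, 201.3]), array([48.5, 54.9]), 79.0, array([495.6, 196.4,  75.3]))
0.008 1.5 0.1 2.2
(37, array([506., 200.]), array([25. , 15.9]), 0.2, array([510.5, 199.8,  95.3])) (160, array([491.7, 200.8]), array([49.1, 57.8]), 82.3, array([494.9, 195.6,  75.7]))
0.006 1.4 1.1 1.3
(36, array([503.3, 200.3]), array([17.1, 33.6]), 75.0, array([510.6, 197.8,  97. ])) (141, array([492.3, 199.9]), array([48.3, 54.2]), 77.1, array([495.1, 194.9,  78.4]))
0.0045 2.4 0.6 -0.1
(37, array([501.7, 200.1]), array([17.2, 36.2]), 71.5, array([510.9, 196.8,  97.7])) (130, array([492.5, 198.2]), array([46.4, 53.3]), 72.1, array([495.1, 192.8,  78.7]))
26.4083
```

View pics/side_p5.png

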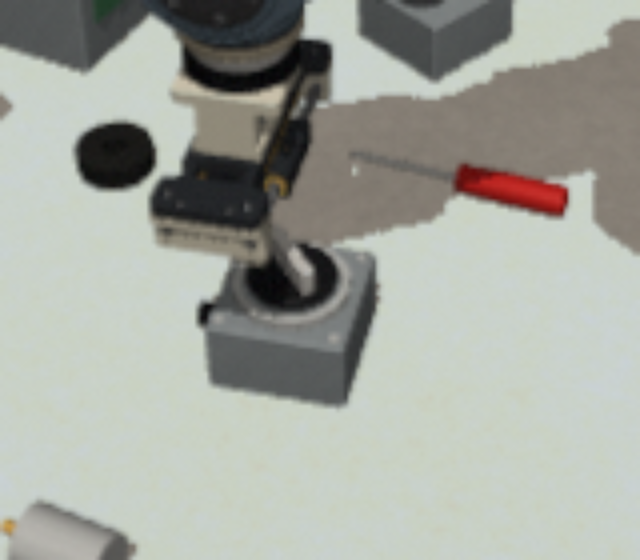

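The bar is visibly turned (crop 300,270) and the disc rose by about 3 mm or more. I retreat and check.

```bash
python3 - <<'E'
from h import *
a=np.radians(13.6); ex=np.array([np.cos(a),np.sin(a)]); ey=np.array([-ex[1],ex[0]])
g=lambda d,z=.0465:[*(C+ex*.025+ey*d),z]
move_straight(g(.036),.1); move_straight(g(.036,.1),.15); hold(.1)
for n in ("scene","side"):
    p=read_camera(n); P,_,_=pts(p,np.ones((400,640),bool)); P=P[(np.hypot(*(P[:,:2]-C).T)<.029)]
    print(n,rect(P,(.085,.104)),rect(P,(.065,.084)))
cv2.imwrite("pics/side_p6.png",cv2.resize(p["color"][180:320,220:380,::-1],None,fx=4,fy=4))
print(get_state()["clock"])
E
```

```text
scene (109, array([492.9, 204.3]), array([55.3, 13.5]), 13.7, array([493.7, 204. ,  96. ])) (132, array([493.9, 204.4]), array([56.3, 51.7]), 68.1, array([495.6, 195.6,  80.2]))
side (125, array([490.2, 209.3]), array([55.4, 15.1]), 13.3, array([489. , 210.9,  94.5])) (118, array([488.8, 206.9]), array([53.9, 49.9]), 63.7, array([487.5, 216.7,  79.2]))
27.5833
```

View pics/side_p6.png

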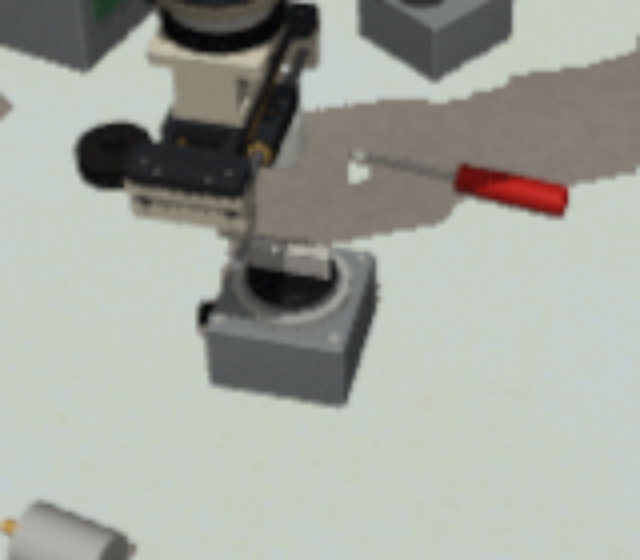

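The stop is back out (disc 80.2/79.2 mm, bar at 13.7°/13.3°). Next is the reset button: hover first and check clearance to the selector.

```bash
python3 - <<'E'
from h import *
u=np.array([566-549.5,-165+210.5]);u=u/np.linalg.norm(u); B=np.array([.566,-.165])+u*.003
move_ptp([*B,.085],Q(-20)); hold(.3)
p=read_camera("scene"); cv2.imwrite("pics/scene_r.png",cv2.resize(p["color"][150:300,200:360,::-1],None,fx=4,fy=4))
P,_,_=pts(p,np.ones((400,640),bool)); A=P[(np.hypot(*(P[:,:2]-B).T)<.12)&(P[:,2]>.113)&(P[:,2]<.3)]
fin=np.abs((A[:,:2]-B)@[np.cos(np.radians(-20)),np.sin(np.radians(-20))])<.02
for n,X in(("fin",A[fin]),("oth",A[~fin])): print(n,len(X),np.percentile(X[:,2],[0,2,10,50]).round(3),X[np.argsort(X[:,2])[:3]].round(3).tolist())
p=read_camera("side"); cv2.imwrite("pics/side_r.png",cv2.resize(p["color"][100:240,250:410,::-1],None,fx=4,fy=4))
print(get_state()["clock"])
E
```

```text
fin 437 [0.23  0.23  0.232 0.253] [[0.556, -0.185, 0.23], [0.584, -0.142, 0.23], [0.553, -0.191, 0.23]]
oth 1194 [0.207 0.212 0.219 0.245] [[0.656, -0.163, 0.207], [0.658, -0.159, 0.207], [0.656, -0.165, 0.209]]
29.5083
```

View pics/scene_r.png

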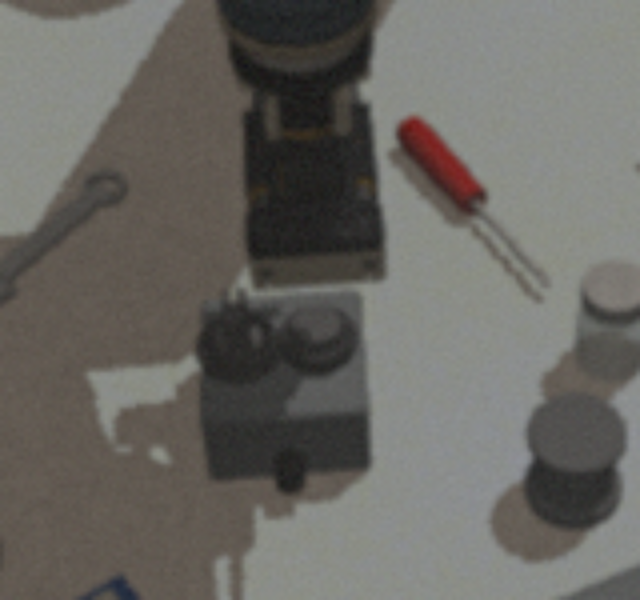

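View pics/side_r.png

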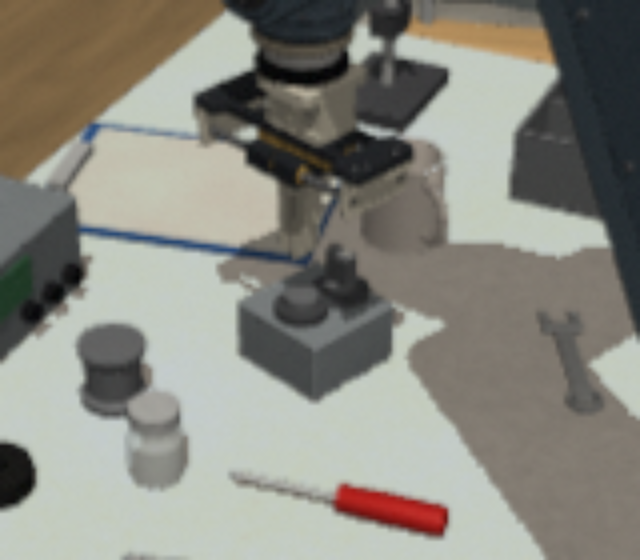

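The lowest part of the gripper body is 83 mm above the tips, so it clears the selector. Fingertip (crop 300,250, side view) is over the button at (300,295). I press under a force guard.

```bash
python3 - <<'E'
from h import *
u=np.array([566-549.5,-165+210.5]);u=u/np.linalg.norm(u); B=np.array([.566,-.165])+u*.003
b=get_state()["wrist_force"]
move_straight([*B,.045],.1)
z=.042
while z>.029:
    move_straight([*B,z],.04); s=get_state(); f=s["wrist_force"]-b
    print(round(z,4),f.round(1))
    if f[2]>11: break
    z-=.001
hold(.15); s=get_state(); print((s["wrist_force"]-b).round(1),s["position"].round(4),s["clock"])
p=read_camera("side"); cv2.imwrite("pics/side_r2.png",cv2.resize(p["color"][100:240,250:410,::-1],None,fx=4,fy=4))
E
```

```text
0.042 [ 1.4 -0.1  1.4]
0.041 [ 1.3 -0.4  1.2]
0.04 [ 2.3 -2.3  2.7]
0.039 [ 2.3 -0.8  2.2]
0.038 [2.8 0.2 3.2]
0.037 [ 1.1 -0.4  8.3]
0.036 [-3.3  0.4 17. ]
[-2.7  0.9 18.3] [ 0.5672 -0.1623  0.0373] 31.9583
```

View pics/side_r2.png

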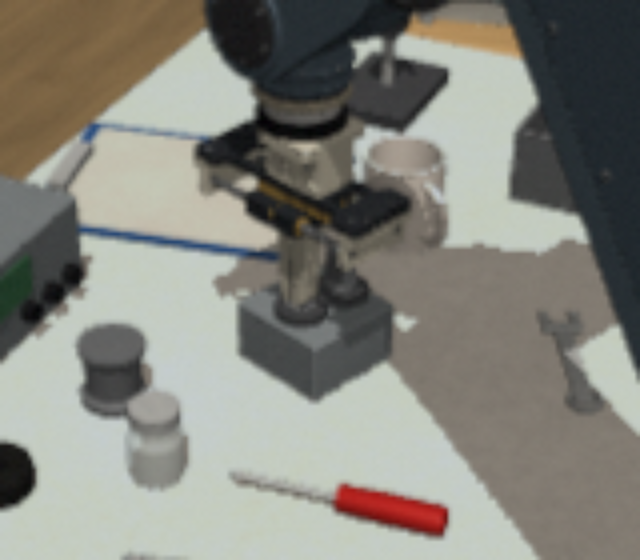

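Hard stop felt (18 N against a 4 N spring), after roughly 5.5 mm travel. In the picture the finger ends are flush with the collar at (302,308). I press slightly firmer for margin, then retreat and check.

```bash
python3 - <<'E'
from h import *
u=np.array([566-549.5,-165+210.5]);u=u/np.linalg.norm(u); B=np.array([.566,-.165])+u*.003
move_straight([*B,.035],.04); hold(.25); s=get_state(); print(s["wrist_force"].round(1),s["position"].round(4))
move_straight([*B,.06],.08); move_straight([.566,-.165,.14],.2)
move_ptp([.45,0.02,.25],Q(0)); hold(.1)
for n in ("scene","side"):
    p=read_camera(n); cv2.imwrite(f"pics/{n}_f.png",p["color"][:,:,::-1])
    P,_,_=pts(p,np.ones((400,640),bool)); A=P[(np.hypot(*(P[:,:2]-C).T)<.029)]
    print(n,rect(A,(.085,.104)),rect(A,(.065,.084)))
    A=P[(np.hypot(*(P[:,:2]-[.566,-.165]).T)<.014)]; print("btn",np.median(A,0).round(4))
    A=P[(np.hypot(*(P[:,:2]-[.5495,-.211]).T)<.02)]; print("sel",rect(A,(.09,.112)))
print(get_state()["clock"])
E
```

```text
[-6.6  2.4 26.6] [ 0.5673 -0.1623  0.0371]
scene (118, array([495.7, 196.6]), array([55.1, 31.6]), 18.2, array([494.8, 204.2,  95.9])) (122, array([496.5, 203.9]), array([54.2, 46.9]), 74.2, array([496.5, 195.6,  80.4]))
btn [ 0.5662 -0.1641  0.0829]
sel (74, array([ 551.7, -209.6]), array([12.6, 29.6]), 67.5, array([ 554.9, -211. ,  102.1]))
side (119, array([490.7, 209.1]), array([56.6, 13.4]), 13.0, array([489.9, 210.6,  94.5])) (124, array([492.3, 208.5]), array([51.9, 52.1]), 49.5, array([488. , 217. ,  79.2]))
btn [ 0.5668 -0.1641  0.0805]
sel (40, array([ 548.2, -205.4]), array([15. , 30.2]), 72.2, array([ 546.8, -203.5,   98.5]))
34.6917
```

View pics/scene_f.png

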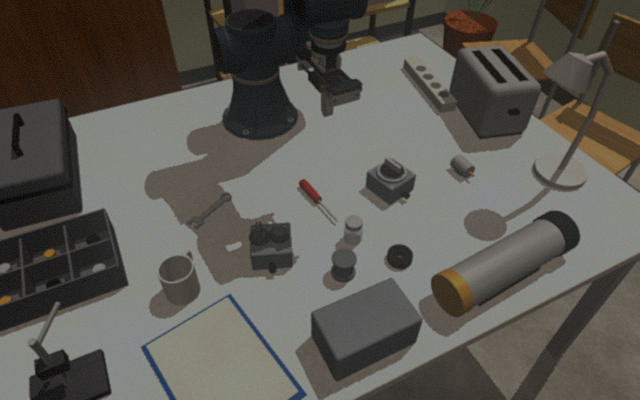

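The button is out, the head is out and at rest, the selector is unchanged, and the loose things are where they were. The hard stop (reported z 0.0373) matches the measured button top minus the full travel. Handing in.

```bash
python3 -c "
from bench import *
print(sign_off()); s=get_state(); print(s['clock'],s['wrist_force'])"
```

```text
the job is handed in; nothing more can be done
None
the job is handed in; nothing more can be done
```

I did all four steps in order and handed the job in at about 34.7 s on the robot's clock, under the 48 s limit. No verdict came back.

- **Stop pressed in:** I pushed the mushroom head to its hard stop (14.5 N). With the fingers clear, it stayed about 5 mm lower in both camera views.
- **Stop released:** I pushed the bar clockwise until the head sprang out, then backed away. It read fully out (disc at 79–80 mm) with the bar back at about 13.5°, against 13.6° at the start.
- **Reset button:** I pressed it to a hard stop (about 27 N) and let it go. It read out again at about 81–83 mm.
- **Last checks:** In the final views the head was out, the selector knob had not noticeably turned, the loose things looked unmoved, and the robot was clear of everything.

**Checks that disagreed:**
- **Tool position:** The fingertips were really about 38 mm above the reported tool position. My first press therefore touched nothing and used several seconds. I measured the offset in the images and confirmed it by contact.
- **Button height:** The reset button read 2–5 mm higher than its stated 78 mm. I judged full travel from the hard stop and roughly 5.5 mm of movement, because the fingers hid the button.
- **Bar angle:** One final fit of the bar from the scene camera was off (18°, with the wrong width). The side camera gave 13.0° with the right length.

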